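# Turn the covering leaf of a two-bay keepsake chest

## Robot

A 6-joint arm with a two-finger parallel gripper is mounted at the origin on the work surface. World frame = base frame: x ahead of the robot, y to its left, z up, the work surface at z = 0. Lengths are in mm, angles in rad, forces in N, time in s.
With the tool pointing down it reaches from about 300 to 775 mm from the base axis. Payload 14.6 kg.
Tool frame: the origin (TCP) lies on the centre line of the jaws, within the pads' length; the fingertips stand 22 mm ahead of it and the grasp point (between the pads) lies 3 mm ahead of it (manip.tcp_to_tips is the distance from the TCP to the fingertips, in mm); z points along the fingers, y is the direction in which the jaws open and shut (so a half turn about z gives the same grasp; the last joint's range is limited). The gripper opens to 94 mm and grips with 3 to 60 N. Pads are 16 mm wide; open, the fingers measure 119 mm over their backs; the gripper's body (75 mm by 177 mm) begins 78 mm behind the grasp point.
Start: joints at [1.208, 0.3, 1.521, -0, 1.321, -0.067], TCP at [160.325, 526.104, 200.546] pointing down, gripper open.
Joint ranges: [-3.03, 3.03], [-0.79, 2.21], [0.23, 2.52], [-1.04, 4.18], [0, 3.07], [-2.55, 2.55]. Speed limits (rad/s): [2.22, 2.22, 2.57, 3.14, 3.14, 3.14].

## Interface

Orientations are given as [roll, pitch, yaw] about the fixed x, y, z axes, in that order (R = Rz(yaw) Ry(pitch) Rx(roll)).
In Python, from cell import manip, vision, workorder gives the robot as it stands.
- The arm moves only by the tool carry_out, never from a script. Its argument "deltas" is a list of rows, each a list of 3 entries, a list of its own where there are three numbers: the shift along the tool's x, y, z in cm, then the turn about the tool's z in degrees, then the opening, from 0 (shut) to 1 (fully open). A call has 1 to 20 rows; each row shifts and turns the commanded pose from where the row before left it, along the tool's axes as they then stand; what a row does not reach is not made up. A row lasts 1/12 s, in which the tool goes at most 41.7 mm and 7.16 degrees, less where a joint would pass 70% of its speed; a pose out of reach is approached as far as the arm can. A call with a gripper value outside its range is refused whole. The fingers move at their own pace and stop on an object; "grip_force" is the grip in N (left out, the last holds). Time passes only in rows, so rows that do not move let the fingers close. It gives the time, the measured TCP pose, the force and the opening at its end, in the units of the state.
- manip.read_state(): the state, without advancing time (a new reading comes with each control period).
- vision.camera(name): name is "scene" or "top" or "wrist"; returns (picture, depth): 420x560x3 uint8, red, green, blue; 420x560 float32, mm along the optical axis (not along the pixel's ray), 0 where there is no reading.
- vision.calibration(name): a dict with "mtx" (3x3 intrinsics, pixels), "eye" and "orientation" of the camera in the world. Camera axes: x right, y down, z forward; pixel columns grow to the right and rows downward; lengths in mm; the calibration is good to about 2 mm. A picture is of the moment at which its call begins: read the wrist's pose just before it. calibration takes no time and is no camera call; for the wrist camera it gives the pose at the moment of the call.
- workorder.sign_off(): hands the job in, once; it reports no verdict.
The state is a dict: "clock": time; "joints": joint angles; "qd": joint speeds; "effort": joint torques, N m; "eef_pos": TCP position; "eef_rot": TCP orientation; "wrist_force": force on the tool from outside, world axes, zero at the start; "moment": the same for the moment, N m; "finger_gap": finger opening in mm.
Only numpy, scipy, OpenCV 4.12 (cv2) and the standard library are available. Lean on these libraries where they do the work, as an engineer would, in place of code of your own. Each camera call takes 0.05 s, during which the arm holds its last target.

## Task

The lacquered chest has two bays and one hinged leaf, which now covers the empty bay on the robot's right. With the fingertips under its overhanging edge, gently push the leaf up and all the way over its brass spine, and press it down until it lies flat over the other bay, where the spool and the little pot are stored. Do not grip or lift anything and do not fling the leaf; leave the chest where it stands, the stored things and the jar and mug undisturbed, and finish clear of everything.

Things in the scene. Friction and masses are not known exactly. Their poses are not given: they have to be found in the camera images.
- chest: Loose open-topped orange and black chest, 2 kg, 160 (x) by 180 (y) by 100 mm high, walls 8 mm; origin at the centre of its underside, on the bench. A middle wall along its y axis makes two bays: right bay (-x side, on the robot's right, empty) and left bay (+x side, holding spool and pot). Its x axis points from right bay to left bay, roughly to the robot's left.
- spine (a point): Middle of the hinge axis of the leaf, fixed to the chest: 104 mm above the chest's underside, over the middle wall; its axes are those of the chest, and the hinge axis is its y axis.
- leaf (a joint): Angle of the leaf (rad). 0: flat over the right bay; 1.57: upright; 3.14 (felt-padded end stop): flat over the left bay. Rigid plate 8 mm thick, 180 mm wide, 115 mm from hinge axis to free edge, 0.18 kg; orange flowered top at the start, red underneath, black edges. Starts 0 to 0.35. Stiff hinge: it stays at any angle where it is left and takes up to 3 N at the free edge to turn.
- leaf_edge (a point): Middle of the leaf's free edge, at half its thickness, 115 mm from the hinge axis; turns with the leaf; its x axis points from edge to spine, y along the edge. With the leaf flat on the rim (its lower face 100 mm above the bench) this edge overhangs the chest's right wall by 35 mm (at 3.14, the left wall), with empty air below it.
- spool: Loose wooden thread spool, 34 mm across, 44 mm high, standing in the left bay; origin at the centre of its underside. Not to be disturbed.
- pot: Loose small blue pot with a brass cap, 42 mm across, 40 mm high, standing in the left bay; origin at the centre of its underside. Not to be disturbed.
- jar: Loose amber glass jar with green cap, 66 mm across, 100 mm high, standing on the bench to the left of the chest or beyond it; origin at the centre of its underside. Not to be disturbed.
- mug: Loose white mug, 80 mm across, 85 mm high, handle towards its own +y, standing on the bench beyond the chest or to its left; origin at the centre of its underside. Not to be disturbed.

How it is judged (in metres and radians):
On the way:
1. the leaf is pushed up past upright (value of joint leaf above 1.6 rad), for 0.05 s.
At the end, for the whole second after the job is handed in: The leaf lies flat over the left bay (angle above 3.08 rad, so its edge is within about 7 mm of flat), the chest is at rest, level and within 25 mm of where it stood, the spool and pot are still in the left bay, and the robot touches nothing (value of joint leaf above 3.08 rad and distance of chest from where it was at the start of the episode below 0.025 m and angle between chest's own z axis and vertical below 0.03 rad and x of each of spool, pot in the frame of chest above 0 m and linear speed of chest below 0.01 m/s).
It fails at once if the chest is shoved more than 25 mm, lifted or tipped (distance of chest from where it was at the start of the episode above 0.025 m or height (world z) of chest above 0.012 m or angle between chest's own z axis and vertical above 0.12 rad).
It fails at once if the leaf is flung or slammed (faster than 4 rad/s) (velocity of joint leaf above 4 rad/s or velocity of joint leaf below -4 rad/s).
It fails at once if the leaf is pinched or forced (over 30 N while it is being turned), or pressed down with over 80 N ((contact force between the fingers and leaf above 30 N and value of joint leaf below 2.9 rad) or contact force between the fingers and leaf above 80 N).
It fails at once if the spool or the pot is touched by the robot, knocked or lifted (contact force between the fingers and spool above 0.5 N or contact force between the fingers and pot above 0.5 N or distance of any of spool, pot from where it was at the start of the episode above 0.04 m).
It fails at once if the jar or the mug is knocked, moved more than 20 mm or lifted (distance of any of jar, mug from where it was at the start of the episode above 0.02 m or angle between any of jar, mug's own z axis and vertical above 0.3 rad).
It also fails if it takes over 51 s, if anything falls off the work surface, if the arm or the gripper's body presses on something with over 40 N, if the wrist force passes 120 N, or if a joint passes its speed limit or range.

## Working session

There is one attempt and no reset: what is moved stays moved. The work goes in short steps, Python scripts to look and compute and a tool call to move; the robot and the scene stay as the last step left them, time stands still between calls to the robot, and variables do not carry over. Pictures are saved under pics/ and viewed, and the job is handed in when it is done.

Besides the shell and the picture viewer there is one more tool, called after "Emit:" by a JSON object that holds its "fn" and its "kwargs". carry_out: Moves the arm, as the interface text tells. Its arguments: {"type":"object","properties":{"deltas":{"type":"array","items":{"type":"array"}},"grip_force":{"type":"number"}},"required":["deltas"]}

```bash
ls; mkdir -p pics; python3 - <<'E'
from cell import manip, vision, workorder
import cv2,numpy as np
print(manip.read_state(), manip.tcp_to_tips)
for n in ["scene","top","wrist"]:
    im,d=vision.camera(n); cv2.imwrite(f"pics/{n}0.png",im[:,:,::-1]); np.save(f"pics/{n}0.npy",d)
    print(n,vision.calibration(n))
E
```

```text
pics
{'clock': 0.0, 'joints': array([ 1.20841929e+00,  3.00487552e-01,  1.52157891e+00, -2.87045358e-05,
        1.32070855e+00, -6.65889132e-02]), 'qd': array([ 0.00055235,  0.00050784, -0.00069698,  0.0004659 , -0.00057723,
        0.00112703]), 'effort': array([ 5.19405803e-04, -5.31814992e+01, -3.52747321e+01,  7.08957645e-02,
        2.44008604e-02, -9.30212195e-05]), 'eef_pos': array([160.22960285, 525.85958861, 199.97823062]), 'eef_rot': array([-3.14041106e+00, -5.09324940e-05,  2.84581162e+00]), 'wrist_force': array([ 0.43341987, -0.31047018, -0.86129324]), 'moment': array([-0.04947906,  0.03071796, -0.02504272]), 'finger_gap': 93.91562022181967} 22.0
scene {'mtx': array([[434.76044363,   0.        , 280.35959438],
       [  0.        , 434.76044363, 207.1296936 ],
       [  0.        ,   0.        ,   1.        ]]), 'eye': array([1171.12834141,  167.57971702,  699.22571816]), 'orientation': array([-2.42070008e+00, -1.86196711e-03,  1.61788404e+00])}
top {'mtx': array([[500.81367194,   0.        , 280.00482939],
       [  0.        , 500.81367194, 205.26181627],
       [  0.        ,   0.        ,   1.        ]]), 'eye': array([538.60807524, 115.59311412, 981.0256731 ]), 'orientation': array([-3.03206092e+00,  2.28952098e-03, -1.55891609e+00])}
wrist {'mtx': array([[321.59994657,   0.        , 281.64680582],
       [  0.        , 321.59994657, 211.2537136 ],
       [  0.        ,   0.        ,   1.        ]]), 'eye': array([ 89.96460916, 549.12421173, 384.95910956]), 'orientation': array([2.88302856e+00, 1.67277069e-03, 1.27514809e+00])}
```

View pics/scene0.png

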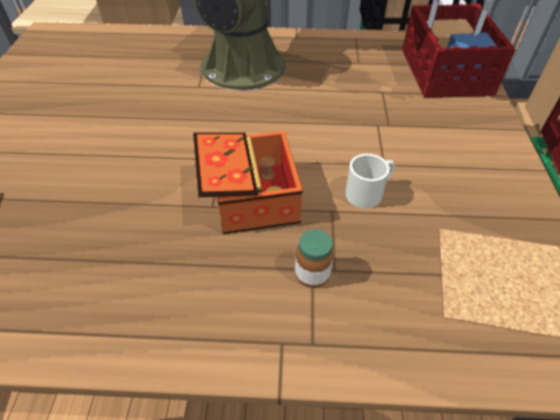

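View pics/top0.png

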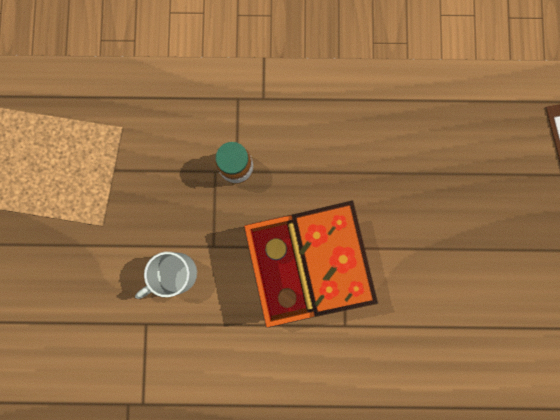

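```bash
cat > h.py <<'E'
import numpy as np
from scipy.spatial.transform import Rotation as R
def pts(d,c):
    v,u=np.mgrid[0:d.shape[0],0:d.shape[1]]
    K=c["mtx"]; p=np.stack([(u-K[0,2])/K[0,0]*d,(v-K[1,2])/K[1,1]*d,d],-1)
    return p@R.from_euler('xyz',c["orientation"]).as_matrix().T+c["eye"]
E
python3 - <<'E'
from cell import vision
from h import *
import cv2
c=vision.calibration("top");d=np.load("pics/top0.npy");P=pts(d,c)
np.set_printoptions(precision=1,suppress=True)
for n,(u,v) in dict(bench1=(400,150),bench2=(400,350),bench3=(200,350),jar=(232,157),mug=(170,275),spool=(287,298),pot=(276,248),leafA=(349,206),leafB=(372,299),leafmid=(340,260),leafs=(310,250),spA=(292,222),spB=(311,308),rimA=(250,230),rimB=(268,322),leafC=(316,311),leafD=(300,219)).items(): print(n,P[v,u])
# leaf plane
m=np.zeros(d.shape,np.uint8);cv2.fillPoly(m,[np.array([[306,222],[347,210],[369,296],[322,306]])],1)
q=P[m>0];co=q.mean(0);_,s,V=np.linalg.svd(q-co);print(co,V[2],s/np.sqrt(len(q)))
z=P[...,2]
for v in range(200,330,10): 
    print(v,z[v,235:395:4].round().astype(int))
E
```

```text
bench1 [ 759.3 -118.     3.5]
bench2 [ 371.1 -113.3   -0.5]
bench3 [366.5 268.6   0.2]
jar [721.4 205.7  99.4]
mug [507.9 330.3   3.9]
spool [470.4 104.1  53.5]
pot [561.2 125.4  50.7]
leafA [633.   -0.1 123.5]
leafB [475.6 -38.4 123.7]
leafmid [540.4  15.1 120.2]
leafs [556.9  66.1 114.7]
spA [606.   97.3 100.3]
spB [458.3  63.7 111.8]
rimA [591.1 171.1  99. ]
rimB [432.7 137.  101.2]
leafC [453.   54.9 108.1]
leafD [610.2  83.7 115. ]
[541.6  21.7 122.5] [ 0.2 -1.   0.1] [57.6 43.1 22.8]
200 [-3  0  1  2  6 -2  0 -2  0  1  1  2  1  2 -1  1 -1  0  2  1  1 -2 -2 -1
 -2  3  1  3  1  0  2  4 -1 -2  0  4  1  0  1  2]
210 [  0   1   1   0   0   3   0   0   0  -2   2   1  -1   0  -2   1   1   1
   1 115 112 115 115 119 116 118 122 124 126 124 122   1  -1   0   2   4
   0  -2   2   2]
220 [  0  -1   1   1   0   1   1   1  99 103 100 103 101 100  99 108 109 114
 112 114 114 116 117 119 117 121 120 123 124 123 126   3  -2   0   3   1
  -2   5   3  -2]
230 [ -1   0   3 101  83  44  14  10  10  11  14  10  10   9 110 113 110 111
 113 115 114 118 118 117 120 121 123 122 122 126 125 127   0   2 
[... 837 characters left out ...]
23 124  -1
  -2  -2   2  -1]
290 [  1   0   1  -3   2  -1  96 102   8   7   9   7  51  51  49   9  11  78
 105 107 109 114 116 981 117 118 118 119 119 120 120 123 125 127 124 125
   2   1   1   2]
300 [  3   0  -2   0   0   1   2  99  57   8  11  52  51  52  50  52  11   9
 106 109 112 112 112 113 114 114 115 114 123 119 123 125 119 121 124 125
   2   1   3   2]
310 [ -1  -1  -2   3   0   0   1  99 101  10  10   9  12   7   9   6  23  39
  53  99 109 111 113 112 117 114 118 116  -1   0  -1   0  -3   0   1   1
  -1  -1   1   1]
320 [ -2  -1   1   1   2   2   1   1 101  82  94 102  97 102  99 102  98   1
  -1   2  -1   2  -4   1   0   2   0   0   2   1   0   0  -1  -2  -1   1
   0   1   3  -2]
```

```bash
python3 - <<'E'
from cell import vision
from h import *
from scipy.optimize import least_squares
import cv2
np.set_printoptions(precision=3,suppress=True)
for cam in ["top","scene"]:
    c=vision.calibration(cam);d=np.load(f"pics/{cam}0.npy");P=pts(d,c).reshape(-1,3);ok=(d.ravel()>0)
    im=cv2.imread(f"pics/{cam}0.png").reshape(-1,3)
    near=ok&(np.hypot(P[:,0]-540,P[:,1]-70)<170)&(P[:,2]>90)&(P[:,2]<145)
    Q=P[near]
    yaw=1.8;
    for it in range(3):
        ax=np.array([np.cos(yaw),np.sin(yaw)]);ay=np.array([-ax[1],ax[0]])
        a=Q[:,:2]@ax;b=Q[:,:2]@ay
        # leaf points: plane fit
        lf=(Q[:,2]>110)&(Q[:,2]<130)
        A=np.c_[a[lf],b[lf],np.ones(lf.sum())]
        r=least_squares(lambda p:A@p-Q[lf,2],[0,0,115],loss='soft_l1');p=r.x
        cr=cv2.minAreaRect(Q[:,:2].astype(np.float32))
        hull=cr
        break
    print(cam,near.sum(),"plane slope",p,"tilt",np.arctan(np.hypot(p[0],p[1])))
    print("rect all",cr, "extent a",np.percentile(a,[.2,99.8]),"b",np.percentile(b,[.2,99.8]))
    for lo,hi in [(-3,3)]:
        R_=Q[(Q[:,2]>95)&(Q[:,2]<104)];print("rim a",np.percentile(R_[:,:2]@ax,[1,99]))
    # scan yaw minimising rect
    best=min((np.ptp(np.percentile(Q[:,:2]@np.array([np.cos(y),np.sin(y)]),[.5,99.5]))*np.ptp(np.percentile(Q[:,:2]@np.array([-np.sin(y),np.cos(y)]),[.5,99.5])),y) for y in np.arange(1.65,1.95,.005))
    print("yaw",best)
    y=best[1];ax=np.array([np.cos(y),np.sin(y)]);ay=np.array([-ax[1],ax[0]])
    print(np.percentile(Q[:,:2]@ax,[.3,99.7]),np.percentile(Q[:,:2]@ay,[.3,99.7]))
E
```

```text
top 8348 plane slope [ -0.139  -0.002 103.356] tilt 0.1383069488945926
rect all ((533.7909545898438, 66.8276596069336), (182.2245330810547, 194.61085510253906), 13.489800453186035) extent a [-153.151   40.563] b [-625.171 -444.314]
rim a [-43.978  40.672]
yaw (np.float64(34630.698233752766), np.float64(1.7999999999999967))
[-153.058   40.47 ] [-625.042 -444.637]
scene 4886 plane slope [ -0.136   0.002 104.295] tilt 0.13481431713098357
rect all ((534.2225341796875, 68.3724594116211), (185.27723693847656, 195.5366668701172), 13.412008285522461) extent a [-151.794   42.54 ] b [-627.604 -445.347]
rim a [-115.537   42.59 ]
yaw (np.float64(34884.97762203984), np.float64(1.8049999999999966))
[-154.441   39.561] [-627.165 -445.394]
```

View pics/wrist0.png

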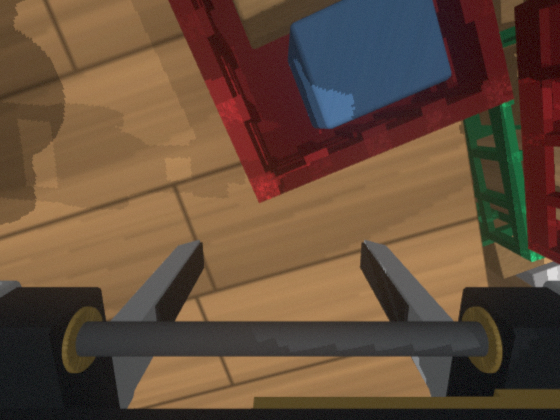

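Emit:
{"fn": "carry_out", "kwargs": {"deltas": [[[0,0,0],6.66,1],[[0,0,0],6.66,1],[[0,0,0],6.66,1],[[0,0,0],6.66,1],[[0,0,0],6.66,1],[[0,0,0],6.66,1],[[0,0,0],6.66,1],[[0,0,0],6.66,1],[[0,0,0],6.66,1]]}}

```text
clock: 0.9
eef_pos: [160.3, 526.0, 200.3]
eef_rot: [-3.141, 0.0, 1.794]
wrist_force: [0.1, -0.5, 0.2]
finger_gap: 93.8
```

Emit:
{"fn": "carry_out", "kwargs": {"deltas": [[[-1.5,0.6,0],0,1],[[-3.5,1.38,0],0,1],[[-3.5,1.38,0],0,1],[[-3.5,1.38,0],0,1],[[-3.5,1.38,0],0,1],[[-3.5,1.38,0],0,1],[[-3.5,1.38,0],0,1],[[-3.5,1.38,0],0,1],[[-3.5,1.38,0],0,1],[[-3.5,1.38,0],0,1],[[-3.5,1.38,0],0,1],[[-3.5,1.38,0],0,1],[[-3.5,1.38,0],0,1],[[-3.5,1.38,0],0,1],[[-3.5,1.38,0],0,1],[[-3.5,1.38,0],0,1],[[-3.5,1.38,0],0,1],[[-3.5,1.38,0],0,1],[[-3.5,1.38,0],0,1],[[-1.3,0.5,0],0,1]]}}

```text
clock: 2.57
eef_pos: [563.6, -59.5, 199.9]
eef_rot: [-3.141, 0.0, 1.797]
wrist_force: [-0.7, -0.3, 0.2]
finger_gap: 94.1
```

```bash
cat > st.py <<'E'
from cell import manip
import numpy as np
np.set_printoptions(precision=2,suppress=True)
s=manip.read_state();p=s['eef_pos'];ax=np.array([np.cos(1.8),np.sin(1.8)]);ay=np.array([-ax[1],ax[0]])
print("a",p[:2]@ax,"b",p[:2]@ay,"z",p[2],"rot",s['eef_rot'],"F",s['wrist_force'],"Fa",s['wrist_force'][:2]@ax,s['clock'],s['joints'])
E
python3 st.py
```

```text
a -186.0311180494706 b -535.3645287142348 z 199.85319660041336 rot [-3.14  0.    1.8 ] F [-0.67 -0.28  0.17] Fa -0.124657795661289 2.5667 [-0.17  0.34  1.47 -0.    1.33 -0.4 ]
```

Emit:
{"fn": "carry_out", "kwargs": {"deltas": [[[0,0,1.5],0,1],[[0,0,2.5],0,1],[[0,0,2.5],0,1],[[0,0,1.5],0,1],[[0,0,1],0,1],[[0.8,0,0],0,1],[[0.8,0,0],0,1],[[0.4,0,0],0,1],[[0,0,0],0,1],[[0,0,0],0,1]]}}

```text
clock: 3.4
eef_pos: [558.2, -36.2, 111.9]
eef_rot: [3.14, 0.002, 1.8]
wrist_force: [0.5, -3.7, -0.1]
finger_gap: 94.0
```

```bash
python3 st.py; python3 - <<'E'
from cell import vision
import cv2
im,d=vision.camera("top");cv2.imwrite("pics/top1.png",cv2.resize(im[150:350,200:430,::-1],None,fx=3,fy=3))
im,d=vision.camera("scene");cv2.imwrite("pics/scene1.png",cv2.resize(im[80:280,130:360,::-1],None,fx=3,fy=3))
E
```

```text
a -162.0293902063584 b -535.3485291662726 z 111.93905533998047 rot [3.14 0.   1.8 ] F [ 0.48 -3.66 -0.11] Fa -3.6697946039104874 3.4 [-0.13  0.41  1.59 -0.    1.14 -0.36]
```

View pics/scene1.png

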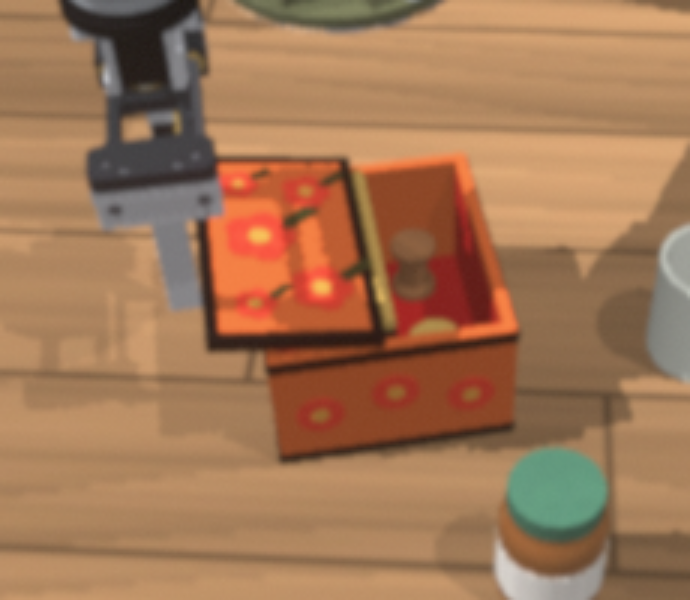

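The fingers touch the leaf's lower edge corner with about 3.7 N. I'll try a small upward drag.

Emit:
{"fn": "carry_out", "kwargs": {"deltas": [[[0.05,0,-0.2],0,1],[[0.04,0,-0.3],0,1],[[0.06,0,-0.3],0,1],[[0.06,0,-0.3],0,1]]}}

```text
clock: 3.83
eef_pos: [557.5, -34.4, 122.1]
eef_rot: [3.141, 0.0, 1.8]
wrist_force: [2.9, -3.4, -1.2]
finger_gap: 93.5
```

```bash
cat > lk.py <<'E'
import sys
from cell import vision
from h import *
import cv2
exec(open('st.py').read())
for cam in sys.argv[2:] or ["scene"]:
    im,d=vision.camera(cam);P=pts(d,vision.calibration(cam))
    y0,x0=(80,130) if cam=="scene" else (150,200)
    cv2.imwrite(f"pics/{cam}{sys.argv[1]}.png",cv2.resize(im[y0:y0+200,x0:x0+230,::-1],None,fx=3,fy=3))
    A=P[...,:2]@ax;B=P[...,:2]@ay
    # near end strip of leaf clear of gripper: b in -625..-600 (far end, +x world)
    for lo,hi in [(-620,-603),(-470,-448)]:
        m=(d>0)&(B>lo)&(B<hi)&(A>-165)&(A<90)&(P[...,2]>106)&(P[...,2]<230)
        a=A[m]+39.5;z=P[...,2][m]-104;r=np.hypot(a,z);k=(r>25)&(r<125)
        if k.sum()>15: print(cam,lo,k.sum(),"theta",np.percentile(np.arctan2(z[k],-a[k]),[10,50,90]),"minus ~4/r")
E
python3 lk.py 2 scene
```

```text
a -160.14942960648395 b -535.0998613009378 z 122.11899659140613 rot [3.14 0.   1.8 ] F [ 2.9  -3.42 -1.23] Fa -3.98975189602706 3.8333 [-0.13  0.39  1.59 -0.    1.16 -0.36]
scene -620 326 theta [0.27 0.31 0.37] minus ~4/r
scene -470 200 theta [0.29 0.31 0.37] minus ~4/r
```

View pics/scene2.png

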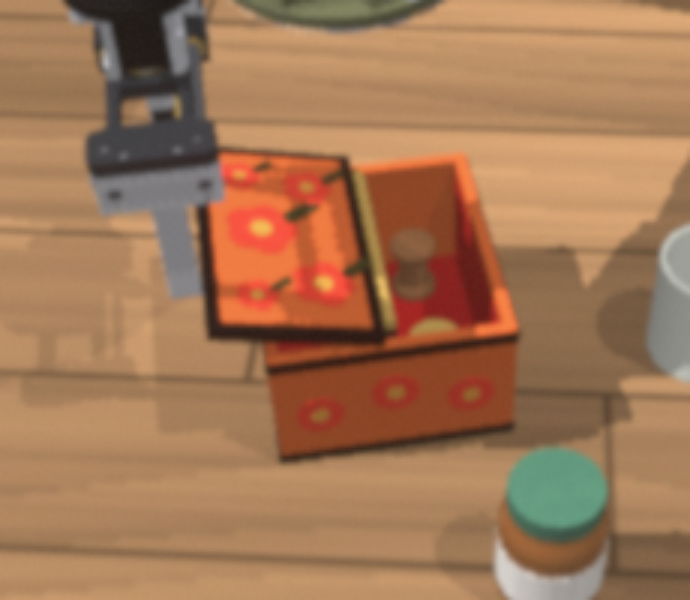

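```bash
python3 -c "
import numpy as np
t=np.arange(.235,1.6,.06)
a=-39.5-115*np.cos(t)-4*np.sin(t);z=104+115*np.sin(t)-4*np.cos(t)
for i in range(len(t)-1): print(round(t[i+1],3),round((a[i+1]-a[i])/10,2),round((z[i]-z[i+1])/10,2),round(a[i+1]-8,1),round(z[i+1],1))"
```

```text
0.295 0.16 -0.67 -158.7 133.6
0.355 0.2 -0.66 -156.7 140.2
0.415 0.24 -0.65 -154.4 146.7
0.475 0.28 -0.63 -151.6 153.0
0.535 0.31 -0.62 -148.5 159.2
0.595 0.35 -0.6 -145.0 165.1
0.655 0.38 -0.57 -141.1 170.9
0.715 0.42 -0.55 -137.0 176.4
0.775 0.45 -0.52 -132.5 181.6
0.835 0.48 -0.5 -127.7 186.6
0.895 0.51 -0.47 -122.6 191.2
0.955 0.54 -0.43 -117.2 195.6
1.015 0.56 -0.4 -111.6 199.6
1.075 0.58 -0.37 -105.7 203.2
1.135 0.61 -0.33 -99.7 206.6
1.195 0.62 -0.29 -93.4 209.5
1.255 0.64 -0.26 -87.0 212.1
1.315 0.66 -0.22 -80.5 214.2
1.375 0.67 -0.18 -73.8 216.0
1.435 0.68 -0.14 -67.0 217.4
1.495 0.68 -0.1 -60.2 218.4
1.555 0.69 -0.06 -53.3 218.9
```

Emit:
{"fn": "carry_out", "kwargs": {"deltas": [[[0.1,0,-0.33],0,1],[[0.1,0,-0.33],0,1],[[0.11,0,-0.33],0,1],[[0.11,0,-0.33],0,1],[[0.13,0,-0.33],0,1],[[0.13,0,-0.32],0,1]]}}

```text
clock: 4.38
eef_pos: [556.0, -28.1, 141.9]
eef_rot: [3.141, 0.001, 1.799]
wrist_force: [4.2, -6.8, 0.7]
finger_gap: 93.9
```

```bash
python3 lk.py 3 scene
```

```text
a -153.7268122365577 b -535.0874266354678 z 141.86391249696453 rot [3.14 0.   1.8 ] F [ 4.22 -6.76  0.68] Fa -7.539086418363025 4.3833 [-0.12  0.37  1.57 -0.    1.2  -0.34]
scene -620 315 theta [0.46 0.49 0.56] minus ~4/r
scene -470 188 theta [0.47 0.5  0.57] minus ~4/r
```

Emit:
{"fn": "carry_out", "kwargs": {"deltas": [[[0.12,0,-0.33],0,1],[[0.13,0,-0.32],0,1],[[0.14,0,-0.32],0,1],[[0.15,0,-0.31],0,1],[[0.16,0,-0.31],0,1],[[0.17,0,-0.3],0,1],[[0.18,0,-0.29],0,1],[[0.19,0,-0.29],0,1]]}}

```text
clock: 5.1
eef_pos: [552.7, -15.4, 166.1]
eef_rot: [-3.141, -0.0, 1.8]
wrist_force: [2.2, -1.8, -1.2]
finger_gap: 93.9
```

```bash
python3 lk.py 4 scene
```

```text
a -140.5412593250902 b -534.7904176492781 z 166.1441737542271 rot [-3.14 -0.    1.8 ] F [ 2.24 -1.81 -1.19] Fa -2.2755392111199986 5.1 [-0.09  0.34  1.56  0.    1.25 -0.32]
scene -620 286 theta [0.71 0.74 0.82] minus ~4/r
scene -470 152 theta [0.73 0.76 0.84] minus ~4/r
```

Emit:
{"fn": "carry_out", "kwargs": {"deltas": [[[0.42,0,-0.54],0,1],[[0.45,0,-0.52],0,1],[[0.48,0,-0.49],0,1],[[0.51,0,-0.47],0,1],[[0.54,0,-0.43],0,1],[[0.57,0,-0.4],0,1],[[0.59,0,-0.37],0,1],[[0.61,0,-0.33],0,1]]}}

```text
clock: 5.82
eef_pos: [543.2, 25.6, 201.8]
eef_rot: [-3.141, -0.0, 1.8]
wrist_force: [0.3, -1.3, -0.4]
finger_gap: 93.8
```

```bash
python3 lk.py 5 scene top
```

```text
a -98.48850511712207 b -534.7873581011787 z 201.83288234645087 rot [-3.14 -0.    1.8 ] F [ 0.3  -1.27 -0.38] Fa -1.3045200490624091 5.8167 [-0.02  0.29  1.54 -0.    1.32 -0.25]
scene -620 163 theta [1.17 1.23 1.31] minus ~4/r
scene -470 66 theta [1.22 1.25 1.34] minus ~4/r
top -620 213 theta [1.22 1.24 1.32] minus ~4/r
```

View pics/scene5.png

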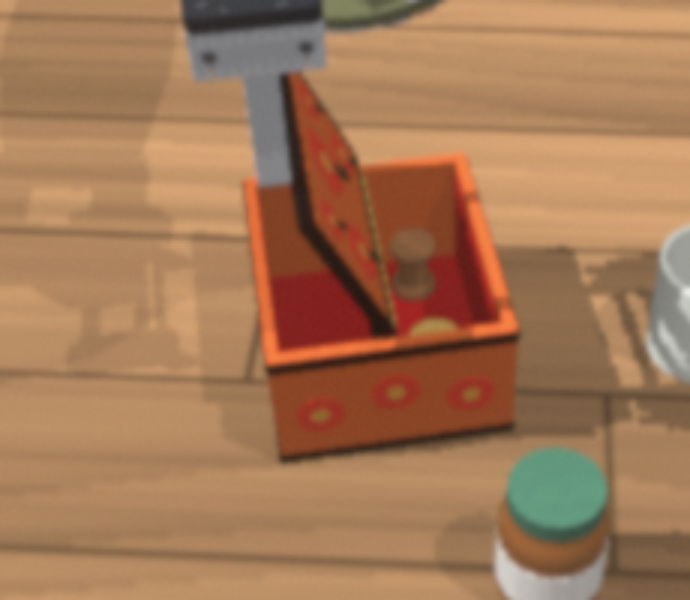

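```bash
python3 -c "
import numpy as np
t=np.r_[1.58,np.arange(1.65,3.13,.07),3.1416]
s=np.minimum(76+ (t-1.57)*12,85)
a=-39.5-s*np.cos(t)-4*np.sin(t)-8;z=104+s*np.sin(t)-4*np.cos(t)+22
for i in range(len(t)-1): print(round(t[i+1],3),round((a[i+1]-a[i])/10,2),round((z[i]-z[i+1])/10,2),round(a[i+1],1),round(z[i+1],1))"
```

```text
1.65 0.54 -0.09 -45.4 203.0
1.72 0.55 -0.05 -39.9 203.5
1.79 0.56 -0.01 -34.3 203.6
1.86 0.56 0.03 -28.7 203.3
1.93 0.57 0.07 -23.0 202.6
2.0 0.56 0.11 -17.4 201.5
2.07 0.56 0.16 -11.8 199.9
2.14 0.55 0.2 -6.2 197.9
2.21 0.54 0.24 -0.8 195.5
2.28 0.53 0.28 4.5 192.7
2.35 0.49 0.35 9.4 189.3
2.42 0.43 0.41 13.7 185.2
2.49 0.4 0.44 17.7 180.7
2.56 0.37 0.47 21.3 176.0
2.63 0.33 0.49 24.7 171.1
2.7 0.3 0.52 27.6 165.9
2.77 0.26 0.54 30.2 160.6
2.84 0.22 0.55 32.5 155.1
2.91 0.18 0.57 34.3 149.4
2.98 0.14 0.58 35.7 143.6
3.05 0.1 0.59 36.8 137.8
3.12 0.06 0.59 37.4 131.8
3.142 0.01 0.18 37.5 130.0
```

Emit:
{"fn": "carry_out", "kwargs": {"deltas": [[[0.6,0,0],0,1],[[0.6,0,0],0,1],[[0.6,0,0],0,1],[[0.6,0,0],0,1],[[0.6,0,0],0,1],[[0.6,0,0],0,1],[[0.6,0,0],0,1],[[0.5,0,0],0,1]]}}

```text
clock: 6.58
eef_pos: [532.5, 71.5, 201.4]
eef_rot: [-3.141, -0.0, 1.8]
wrist_force: [0.6, -2.2, 0.7]
finger_gap: 93.8
```

```bash
python3 lk.py 6 scene
```

```text
a -51.40324431473163 b -534.8238467066174 z 201.3717785751294 rot [-3.14 -0.    1.8 ] F [ 0.59 -2.23  0.73] Fa -2.308900673601442 6.5833 [ 0.07  0.27  1.56  0.    1.31 -0.16]
scene -620 94 theta [1.52 1.56 1.61] minus ~4/r
```

View pics/scene6.png

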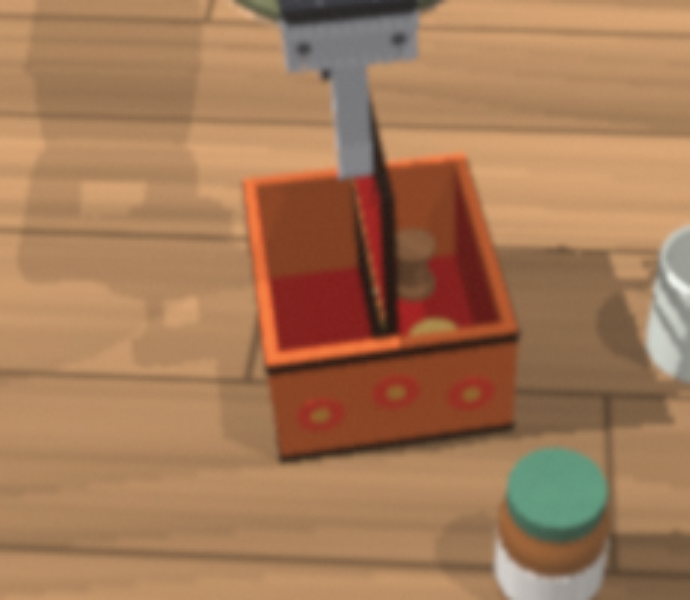

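Upright. The leaf is vertical at pixel column 380 and the chest hasn't moved. Continuing over, slowly.

Emit:
{"fn": "carry_out", "kwargs": {"deltas": [[[0.55,0,-0.1],0,1],[[0.55,0,-0.05],0,1],[[0.56,0,0],0,1],[[0.56,0,0.03],0,1],[[0.56,0,0.07],0,1],[[0.56,0,0.11],0,1],[[0.56,0,0.16],0,1],[[0.55,0,0.2],0,1]]}}

```text
clock: 7.3
eef_pos: [522.5, 114.6, 197.1]
eef_rot: [3.142, -0.0, 1.8]
wrist_force: [0.2, -1.8, 0.5]
finger_gap: 94.1
```

```bash
python3 lk.py 7 scene top
```

```text
a -7.069190267233042 b -534.8842602824441 z 197.1155868083864 rot [ 3.14 -0.    1.8 ] F [ 0.21 -1.83  0.5 ] Fa -1.826483026861619 7.3 [ 0.15  0.27  1.57  0.    1.3  -0.08]
scene -620 235 theta [1.94 1.97 1.99] minus ~4/r
scene -470 98 theta [1.92 1.96 1.97] minus ~4/r
```

View pics/scene7.png

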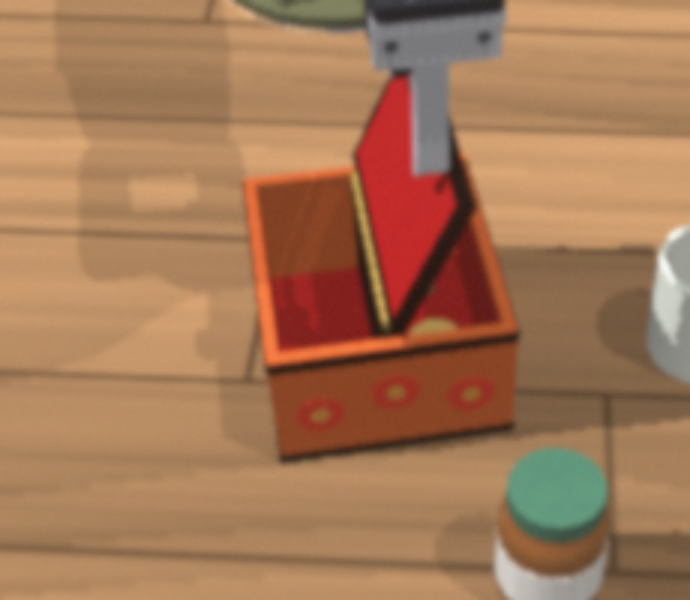

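Emit:
{"fn": "carry_out", "kwargs": {"deltas": [[[0.54,0,0.24],0,1],[[0.53,0,0.28],0,1],[[0.49,0,0.35],0,1],[[0.43,0,0.41],0,1],[[0.4,0,0.44],0,1],[[0.37,0,0.47],0,1],[[0.33,0,0.49],0,1],[[0.3,0,0.52],0,1]]}}

```text
clock: 8.07
eef_pos: [514.9, 147.5, 164.8]
eef_rot: [3.142, -0.0, 1.8]
wrist_force: [1.2, 0.5, 1.3]
finger_gap: 94.4
```

```bash
python3 lk.py 8 scene top
```

```text
a 26.643110588003132 b -534.9250448959586 z 164.75448167730974 rot [ 3.14 -0.    1.8 ] F [1.24 0.52 1.26] Fa 0.21958883632617565 8.0667 [ 0.21  0.3   1.61  0.    1.23 -0.02]
scene -620 314 theta [2.39 2.43 2.45] minus ~4/r
scene -470 135 theta [2.36 2.41 2.43] minus ~4/r
top -620 97 theta [2.27 2.34 2.38] minus ~4/r
top -470 62 theta [2.31 2.35 2.38] minus ~4/r
```

View pics/scene8.png

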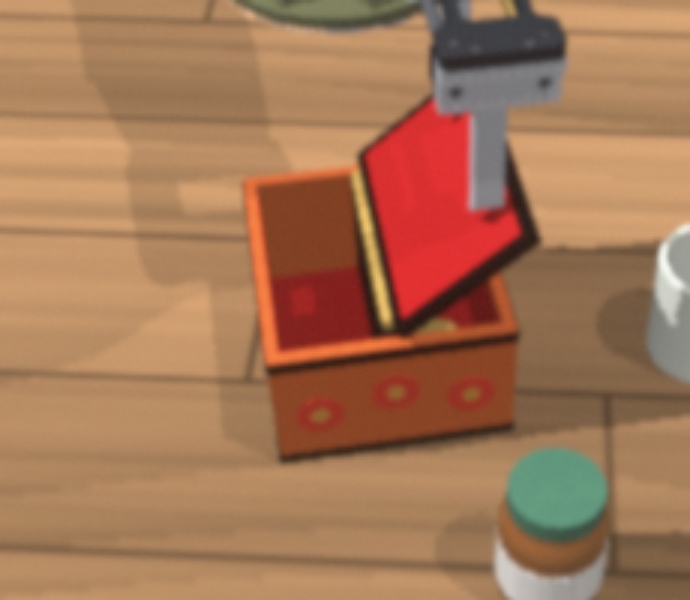

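Emit:
{"fn": "carry_out", "kwargs": {"deltas": [[[0.26,0,0.54],0,1],[[0.22,0,0.55],0,1],[[0.18,0,0.55],0,1],[[0.14,0,0.55],0,1],[[0.1,0,0.5],0,1],[[0.05,0,0.3],0,1],[[0,0,0],0,1]]}}

```text
clock: 8.75
eef_pos: [512.5, 156.3, 134.5]
eef_rot: [-3.14, 0.0, 1.8]
wrist_force: [-0.7, 0.6, 0.6]
finger_gap: 93.9
```

```bash
python3 lk.py 9 scene top
```

```text
a 35.77598876331645 b -534.6032101577683 z 134.504864918224 rot [-3.14  0.    1.8 ] F [-0.69  0.65  0.64] Fa 0.789271374589315 8.75 [ 0.23  0.33  1.64 -0.    1.17 -0.  ]
scene -620 338 theta [2.7  2.75 2.77] minus ~4/r
scene -470 145 theta [2.67 2.73 2.76] minus ~4/r
top -620 126 theta [2.6  2.66 2.71] minus ~4/r
top -470 44 theta [2.65 2.69 2.72] minus ~4/r
```

View pics/scene9.png

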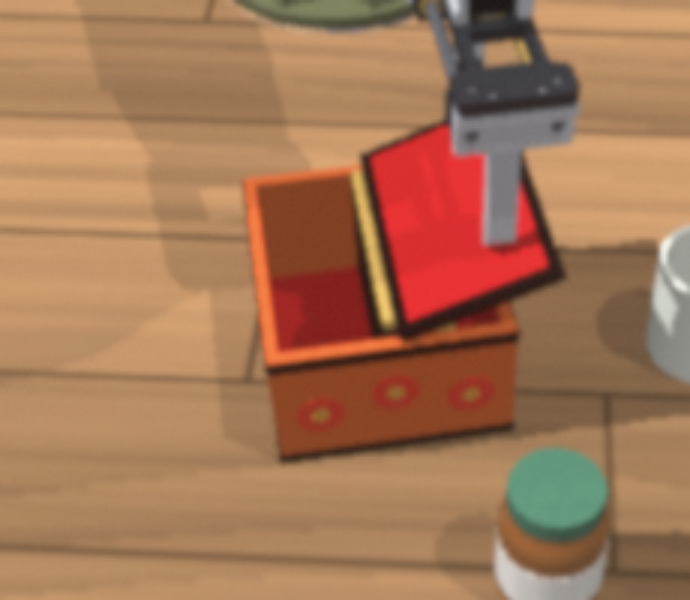

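```bash
cat > pf.py <<'E'
import sys
from cell import vision
from h import *
import cv2
exec(open('st.py').read())
for cam in ["scene","top"]:
    im,d=vision.camera(cam);P=pts(d,vision.calibration(cam))
    A=P[...,:2]@ax;B=P[...,:2]@ay;Z=P[...,2]
    hsv=cv2.cvtColor(im,cv2.COLOR_RGB2HSV)
    red=((hsv[...,0]<6)|(hsv[...,0]>174))&(hsv[...,1]>170)&(hsv[...,2]>110)
    for lo,hi in [(-620,-595),(-475,-450)]:
        m=(d>0)&red&(B>lo)&(B<hi)&(Z>98)&(A>-40)&(A<90)
        if m.sum()>20:
            c=np.polyfit(A[m],Z[m],1);print(cam,lo,m.sum(),"theta",np.pi-np.arctan(c[0]),"z at spine",np.polyval(c,-39.5),A[m].min(),A[m].max())
E
python3 pf.py
```

```text
a 35.67130605224928 b -534.8933831963539 z 135.28981558269354 rot [-3.14  0.    1.8 ] F [-0.59  0.35  0.9 ] Fa 0.4714710641164502 8.85 [ 0.23  0.33  1.64 -0.    1.17 -0.  ]
scene -620 458 theta 2.789379902728804 z at spine 107.20891410790173 -27.543433940589388 63.281642941705975
scene -475 208 theta 2.796683382498217 z at spine 107.51872189722066 -28.246773361497336 27.376901570163582
top -620 244 theta 2.4548361529613167 z at spine 99.6797077111489 -27.984338920514155 3.4063219923861774
top -475 52 theta 2.396881100991343 z at spine 101.18302433788256 -28.33930798515716 3.3563092275033797
```

View pics/top9.png

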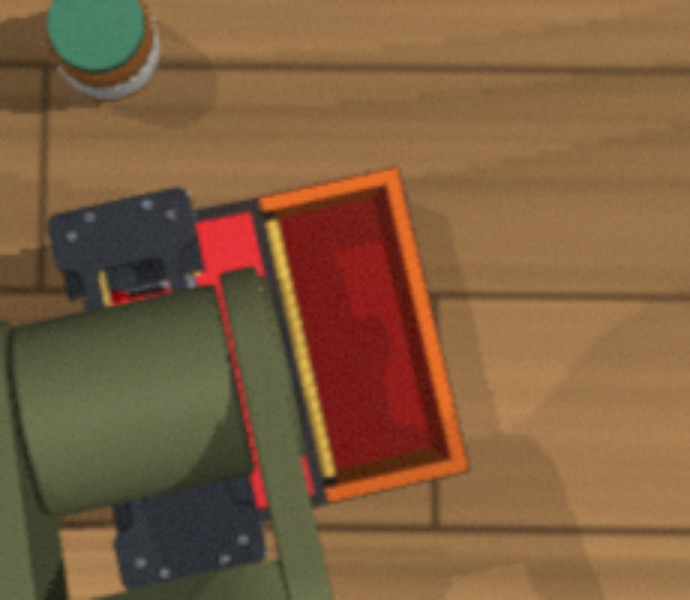

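```bash
python3 - <<'E'
from cell import vision
from h import *
import cv2
exec(open('st.py').read())
im,d=vision.camera("scene");P=pts(d,vision.calibration("scene"))
cv2.imwrite("pics/z10.png",cv2.resize(im[110:190,250:340,::-1],None,fx=8,fy=7,interpolation=cv2.INTER_NEAREST))
for u in (290,294,297,300,303,308):
  print(u,[(v,*(np.r_[P[v,u,:2]@ax,P[v,u,:2]@ay,P[v,u,2]].round().astype(int))) for v in range(132,172,4)])
E
```

```text
a 35.669859966710504 b -534.9998156977148 z 135.5378546475952 rot [3.14 0.   1.8 ] F [ 0.82  0.35 -0.41] Fa 0.1559027903739618 8.95 [ 0.23  0.33  1.64 -0.    1.17 -0.  ]
290 [(132, np.int64(43), np.int64(-499), np.int64(139)), (136, np.int64(41), np.int64(-511), np.int64(139)), (140, np.int64(39), np.int64(-520), np.int64(136)), (144, np.int64(37), np.int64(-531), np.int64(135)), (148, np.int64(34), np.int64(-544), np.int64(136)), (152, np.int64(33), np.int64(-552), np.int64(133)), (156, np.int64(30), np.int64(-564), np.int64(134)), (160, np.int64(29), np.int64(-573), np.int64(132)), (164, np.int64(27), np.int64(-583), np.int64(130)), (168, np.int64(25), np.int64(-593), np.int64(130))]
294 [(132, np.int64(30), np.int64(-594), np.int64(217)), (136, np.int64(30), np.int64(-594), np.int64(208)), (140, np.int64(30), np.int64(-595), np.int64(199)), (144, np.int64(30), np.int64(-595), np.int64(190)), (148, np.int64(31), np.int64(-594), np.int64(180)), (152, np.int64(31), np.int64(-596), np.int64(172)), (156, np.int64(31), np.int64(-595), np.int64(161)), (160, np.int64(32), np.int64(-594), 
[... 1519 characters left out ...]
9), np.int64(143)), (160, np.int64(51), np.int64(-587), np.int64(141)), (164, np.int64(48), np.int64(-597), np.int64(140)), (168, np.int64(46), np.int64(-606), np.int64(138))]
308 [(132, np.int64(124), np.int64(-338), np.int64(-1)), (136, np.int64(121), np.int64(-352), np.int64(-2)), (140, np.int64(117), np.int64(-368), np.int64(-1)), (144, np.int64(69), np.int64(-550), np.int64(146)), (148, np.int64(66), np.int64(-560), np.int64(145)), (152, np.int64(64), np.int64(-572), np.int64(145)), (156, np.int64(61), np.int64(-582), np.int64(145)), (160, np.int64(60), np.int64(-590), np.int64(142)), (164, np.int64(57), np.int64(-602), np.int64(143)), (168, np.int64(54), np.int64(-613), np.int64(144))]
```

View pics/z10.png

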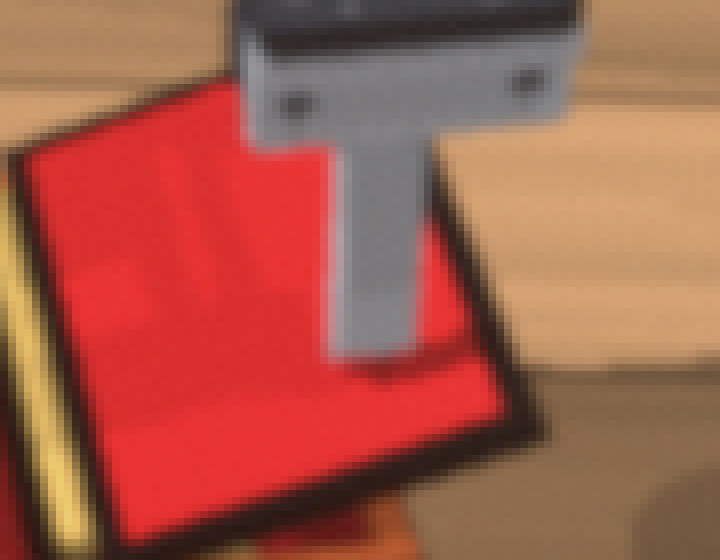

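```bash
python3 - <<'E'
from cell import vision
from h import *
c=vision.calibration("scene");ax=np.array([np.cos(1.8),np.sin(1.8)]);ay=np.array([-ax[1],ax[0]])
Rm=R.from_euler('xyz',c["orientation"]).as_matrix()
for a,zt in [(-162,112),(-98.5,201.8),(-51.4,201.4),(-7,197.1),(26.6,164.8),(35.7,134.5)]:
  for dz in (0,-10,-22):
    p=np.r_[a*ax-594.5*ay*1.0,0] if 0 else np.r_[a*ax+(-594.5)*ay,zt+dz]
    q=c["mtx"]@(Rm.T@(p-c["eye"]));q=q[:2]/q[2]
    print(a,dz,((q-[130,80])*3).round())
E
```

```text
-162 0 [186. 324.]
-162 -10 [189. 335.]
-162 -22 [192. 348.]
-98.5 0 [274. 201.]
-98.5 -10 [275. 215.]
-98.5 -22 [278. 230.]
-51.4 0 [355. 192.]
-51.4 -10 [356. 206.]
-51.4 -22 [357. 221.]
-7 0 [430. 189.]
-7 -10 [430. 202.]
-7 -22 [430. 217.]
26.6 0 [485. 224.]
26.6 -10 [484. 236.]
26.6 -22 [484. 250.]
35.7 0 [498. 258.]
35.7 -10 [497. 270.]
35.7 -22 [497. 283.]
```

View pics/scene4.png

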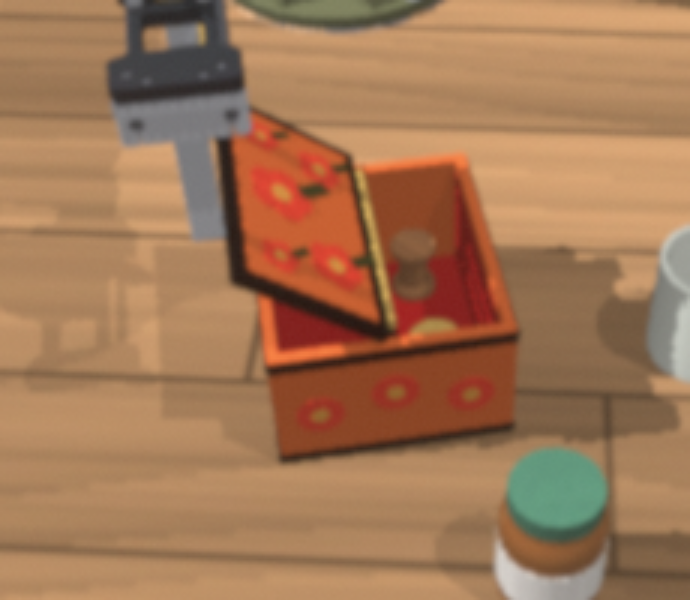

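Emit:
{"fn": "carry_out", "kwargs": {"deltas": [[[0.1,0,0.3],0,1],[[0.1,0,0.3],0,1],[[0.1,0,0.3],0,1],[[0,0,0],0,1]]}}

```text
clock: 9.33
eef_pos: [511.8, 159.4, 125.6]
eef_rot: [-3.141, 0.0, 1.8]
wrist_force: [0.3, 0.2, 0.2]
finger_gap: 93.9
```

```bash
python3 pf.py
```

```text
a 38.91538955211139 b -534.6264290190787 z 125.60691431566404 rot [-3.14  0.    1.8 ] F [0.31 0.17 0.22] Fa 0.09229674268279905 9.3333 [ 0.23  0.34  1.65 -0.    1.15  0.  ]
scene -620 459 theta 2.8910484340285985 z at spine 107.37412249413747 -27.14296933321876 66.66446731817895
scene -475 206 theta 2.8942922414970065 z at spine 107.67127843253166 -27.030580486061815 30.93824777141354
top -620 272 theta 2.5389322251435935 z at spine 99.27147119319935 -27.206116335058486 7.061530319417023
top -475 81 theta 2.48674501349171 z at spine 101.86637225337176 -27.590102034245085 6.793640063422838
```

Emit:
{"fn": "carry_out", "kwargs": {"deltas": [[[0.05,0,0.3],0,1],[[0.05,0,0.3],0,1],[[0.05,0,0.3],0,1],[[0,0,0.3],0,1],[[0,0,0.3],0,1],[[0,0,0],0,1]]}}

```text
clock: 9.93
eef_pos: [511.5, 160.6, 110.6]
eef_rot: [-3.141, 0.0, 1.8]
wrist_force: [-0.6, -0.2, 0.9]
finger_gap: 94.1
```

```bash
python3 pf.py
```

```text
a 40.20696311350033 b -534.6068364194455 z 110.57874058732816 rot [-3.14  0.    1.8 ] F [-0.59 -0.16  0.89] Fa -0.023869230685279286 9.9333 [ 0.24  0.36  1.66 -0.    1.12  0.01]
scene -620 449 theta 3.0600560194567223 z at spine 107.70511799203942 -26.23231542063507 70.98153609919089
scene -475 196 theta 3.05214306948927 z at spine 107.20924013794249 -26.016259891152288 31.117727954096193
top -620 265 theta 2.666615944214671 z at spine 98.87556320069831 -26.186385653909714 8.2646700237332
top -475 85 theta 2.697446705555805 z at spine 102.76631711062208 -26.57695757964593 8.28712107289745
```

Emit:
{"fn": "carry_out", "kwargs": {"deltas": [[[0,0,0.2],0,1],[[0,0,0.2],0,1],[[0,0,0.1],0,1],[[0,0,0.1],0,1],[[0,0,0],0,1]]}}

```text
clock: 10.45
eef_pos: [511.7, 160.7, 105.1]
eef_rot: [-3.141, 0.0, 1.8]
wrist_force: [1.0, -0.2, 0.8]
finger_gap: 94.0
```

```bash
python3 pf.py
```

```text
a 40.19752010806702 b -534.8325352138932 z 105.14998826117576 rot [-3.14  0.    1.8 ] F [ 0.99 -0.24  0.83] Fa -0.45539610710618006 10.45 [ 0.24  0.37  1.66 -0.    1.11  0.01]
scene -620 450 theta 3.1213513002599855 z at spine 107.94997520112103 -25.71377482581804 71.52660242750919
scene -475 197 theta 3.124716927514247 z at spine 107.95420249148971 -25.57311746490342 31.304196432576735
top -620 265 theta 2.677494118658183 z at spine 97.64764160249102 -25.788437927960654 8.153969778371547
top -475 84 theta 2.651166420266248 z at spine 100.72354349457004 -26.195189419005512 8.098584692237129
```

Nearly flat, at 3.12 rad. I'll press gently in 0.5–1 mm steps until there is a clear reaction force.

Emit:
{"fn": "carry_out", "kwargs": {"deltas": [[[0,0,0.1],0,1],[[0,0,0.1],0,1],[[0,0,0],0,1]]}}

```text
clock: 10.8
eef_pos: [511.8, 160.7, 103.4]
eef_rot: [3.141, -0.0, 1.8]
wrist_force: [0.5, 0.6, 0.5]
finger_gap: 94.2
```

Emit:
{"fn": "carry_out", "kwargs": {"deltas": [[[0,0,0.05],0,1],[[0,0,0.05],0,1],[[0,0,0],0,1]]}}

```text
clock: 11.05
eef_pos: [511.9, 160.8, 103.2]
eef_rot: [3.141, -0.0, 1.8]
wrist_force: [-4.2, -1.4, 11.2]
finger_gap: 94.2
```

```bash
python3 pf.py
```

```text
a 40.2497280608023 b -535.0093291706011 z 103.22382308895281 rot [ 3.14 -0.    1.8 ] F [-4.15 -1.37 11.24] Fa -0.3884917878828904 11.05 [0.24 0.37 1.67 0.   1.1  0.01]
scene -620 446 theta 3.142423074554098 z at spine 107.93695453107257 -25.883845857665424 72.1348086912525
scene -475 194 theta 3.1374281860184765 z at spine 107.74952665934075 -25.65221551551147 30.68203371408872
top -620 260 theta 2.6871221532449296 z at spine 97.38992052897963 -25.63753479234941 8.163128807400215
top -475 82 theta 2.658331313086503 z at spine 100.57349738169589 -26.050206640751608 8.132004292146592
```

At the stop with 11 N reaction. Retreating straight up, then off to the right.

Emit:
{"fn": "carry_out", "kwargs": {"deltas": [[[0,0,-0.1],0,1],[[0,0,-0.4],0,1],[[0,0,-1],0,1],[[0,0,-2],0,1],[[0,0,-2.5],0,1],[[0,0,-2.5],0,1],[[0,0,-2.5],0,1],[[0,0,-1],0,1],[[-2,0,0],0,1],[[-3,0,0],0,1],[[-3,0,0],0,1],[[-3,0,0],0,1],[[-3,0,0],0,1],[[-3,0,0],0,1],[[-3,0,0],0,1],[[-3,0,0],0,1],[[-2,0,0],0,1],[[-1,0,0],0,1],[[0,0,0],0,1],[[0,0,0],0,1]]}}

```text
clock: 12.82
eef_pos: [570.6, -92.0, 222.0]
eef_rot: [-3.141, -0.0, 1.799]
wrist_force: [-0.6, 0.1, -0.9]
finger_gap: 94.0
```

```bash
python3 pf.py; python3 lk.py 20 scene top
```

```text
a -219.2453457339171 b -534.7659045069579 z 222.02299142544618 rot [-3.14 -0.    1.8 ] F [-0.63  0.08 -0.87] Fa 0.22517243376946386 12.8167 [-0.22  0.35  1.41  0.    1.39 -0.45]
scene -620 413 theta 3.1437994077843117 z at spine 108.11462661107892 -24.06918972249115 72.13299714457318
scene -475 330 theta 3.143197655030507 z at spine 107.93151601254388 -25.73831953935611 71.35863601034927
top -620 697 theta 3.1429058265676786 z at spine 109.39000674306996 -25.212074909504647 69.50999665647667
top -475 734 theta 3.1419447732961063 z at spine 109.14783693276866 -26.389042863693504 68.71731841777404
a -218.50772837552108 b -534.9555775604033 z 222.3424028308146 rot [-3.14 -0.    1.8 ] F [-0.54 -0.04 -0.34] Fa 0.08117103837816148 12.9167 [-0.22  0.35  1.41  0.    1.39 -0.45]
scene -620 309 theta [3.01 3.09 3.11] minus ~4/r
scene -470 246 theta [3.02 3.08 3.11] minus ~4/r
top -620 502 theta [2.99 3.06 3.1 ] minus ~4/r
top -470 670 theta [2.98 3.07 3.1 ] minus ~4/r
```

View pics/scene20.png

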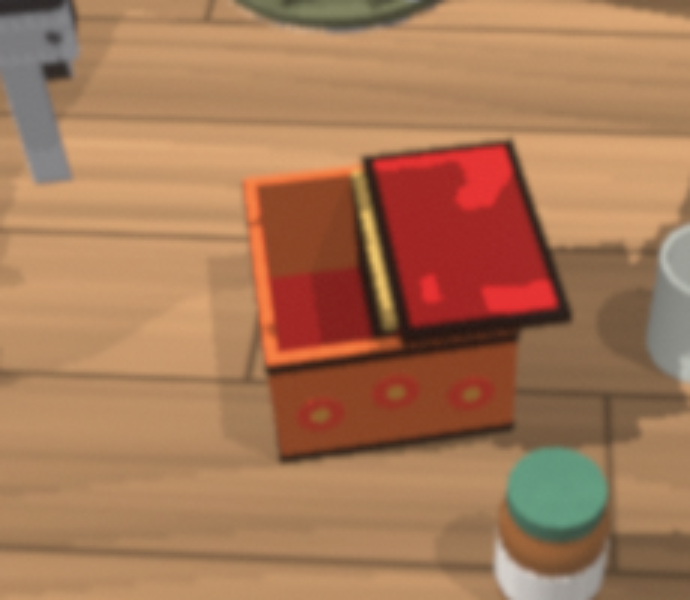

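View pics/top20.png

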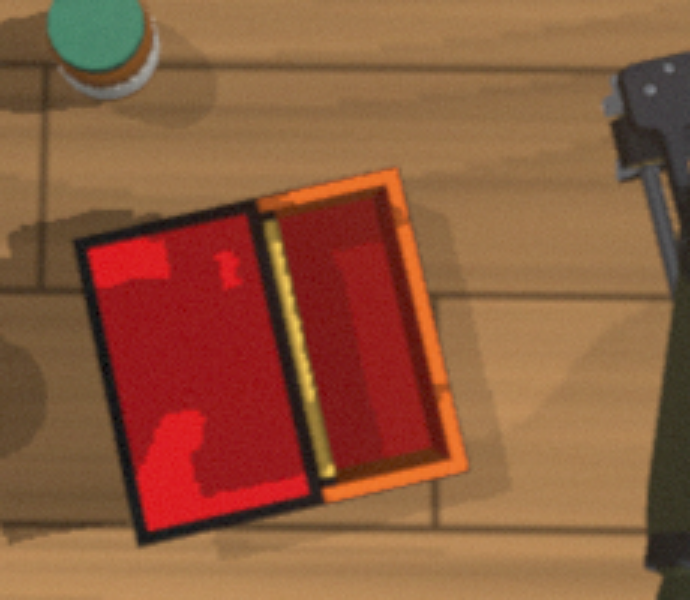

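The leaf lies flat at 3.14 rad. The chest corner is still at (280, 460) in the crop, the jar hasn't moved, and the arm is clear.

```bash
python3 -c "
from cell import workorder
print(workorder.sign_off())"
```

```text
the job is handed in; nothing more can be done
None
```

The leaf now lies flat over the left bay and the job is handed in, at about 13 s of the 51 s allowed. The sign-off gave no verdict.

**What I did:** The moves cannot tilt the tool, so I kept it pointing down. I pressed the open fingers lightly against the lower corner of the overhanging edge and drew the leaf up. I then followed its arc past upright and pressed it onto the stop. The highest force I read was about 8 N while turning and about 11 N when pressing down. Those readings come from the end of each move, so brief peaks in between were not seen.

**Last checks:**
- **Leaf:** both cameras gave 3.14 rad at each end of the leaf after I withdrew.
- **Chest and jar:** I saw no shift of either in the pictures; I did not measure their positions again at the end.
- **Mug:** the part of it in the final view looked unmoved, and the arm never came near it.
- **Arm:** it finished about 65 mm clear of the chest's right side, with wrist force near zero.

**What disagreed or could not be checked:**
- **Fingertip position:** the fingertips actually sat at or slightly above the reported TCP height, not 22 mm beyond it. I noticed when the leaf lagged behind the plan near 2.8 rad, and finished using the cameras and the force reading.
- **Top camera:** while the arm blocked its view, its leaf angles were wrong and I ignored them. They agreed again once the view was clear.
- **Spool and pot:** the leaf hides them now. They looked undisturbed while still visible.

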